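# Test-thread three thumb screws in the gauge nut and reject the two that bind

## Task

Three look-alike steel thumb screws stand in the white rack; only one of them turns freely in the aluminium thread gauge block, the other two bind soon after they start to turn. Try them in the gauge, a clockwise quarter turn to the stop; leave the one that turns freely screwed fully home in the gauge and put the two others in the open steel reject box, without disturbing the other things on the bench.

Things in the scene. Friction and masses are not known exactly. Their poses are not given: they have to be found in the camera images.
- gauge_mouth (a point): centre of the bore at the top face of the gauge block (57 mm above the bench), axes as gauge. Bore 21 mm wide, with two opposite slots along x, 9.4 mm wide, 32 mm from end to end, for the cross pin. Wing centre above this point: 44 mm if the pin misses the slots and rests on the top, 33 mm with the pin on the start of the thread (wing along x, either way round), 27 mm fully home.
- gauge: fixed aluminium block 104 x 84 x 57 mm (x, y, z), origin under the bore's axis, z up. From the slots (wing along x) a good screw turns clockwise from above, under 0.1 N m, sinking 6 mm evenly to a stop at 90 degrees (wing along y), and stays; 1.5 mm play up and down. A bad one stops hard within 10 to 30 degrees (over 0.2 N m, side load; do not force): turn it back to x, lift it out.
- screw_a_head (a point): centre of the thumb wing of steel thumb screw a (all three look alike; which stands in which rack hole and which fits changes). Wing 30 mm along x, 12 mm thick along y (grip across it), 26 mm tall along z; neck below it 11 mm thick, 12 mm long. A cross pin lies 42 mm below this point, the screw's tip 80 mm below. z along the screw's axis, away from the tip.
- screw_b_head (a point): centre of the thumb wing of steel thumb screw b (all three look alike; which stands in which rack hole and which fits changes). Wing 30 mm along x, 12 mm thick along y (grip across it), 26 mm tall along z; neck below it 11 mm thick, 12 mm long. A cross pin lies 42 mm below this point, the screw's tip 80 mm below. z along the screw's axis, away from the tip.
- screw_c_head (a point): centre of the thumb wing of steel thumb screw c (all three look alike; which stands in which rack hole and which fits changes). Wing 30 mm along x, 12 mm thick along y (grip across it), 26 mm tall along z; neck below it 11 mm thick, 12 mm long. A cross pin lies 42 mm below this point, the screw's tip 80 mm below. z along the screw's axis, away from the tip.
- screw_a: screw a: 93 mm long, about 120 g, shank 17 mm in diameter; cross pin 4.4 mm thick, 27 mm end to end, along x like the wing. Origin on the axis at the tip, x along wing and pin, z towards the wing. Stands tip down in a rack hole; lift it 40 mm to free it.
- screw_b: screw b: 93 mm long, about 120 g, shank 17 mm in diameter; cross pin 4.4 mm thick, 27 mm end to end, along x like the wing. Origin on the axis at the tip, x along wing and pin, z towards the wing. Stands tip down in a rack hole; lift it 40 mm to free it.
- screw_c: screw c: 93 mm long, about 120 g, shank 17 mm in diameter; cross pin 4.4 mm thick, 27 mm end to end, along x like the wing. Origin on the axis at the tip, x along wing and pin, z towards the wing. Stands tip down in a rack hole; lift it 40 mm to free it.
- rack: fixed white plastic rack 54 x 200 x 40 mm (x, y, z) with three blind holes 18.5 mm wide in a row along its y, 65 mm apart, middle one at the centre; hole floor 5 mm above the bench. Origin at the centre of its underside.
- tray: fixed open steel reject box, outside 130 x 170 mm (x, y), 70 mm tall, walls and floor 4 mm; origin at the centre of its underside. Screws may lie or stand in it, wing within the box's outline.
- vial_c (a point): small amber glass vial with a white cap, 26 mm diameter, 45 mm tall, between gauge and box; point at its centre. Bystander.
- tape: empty cardboard tape core, 90 mm outside, 24 mm tall, left of the rack; origin at the centre of its underside. Bystander.
- calculator: flat grey pocket calculator 130 x 75 x 12 mm, right of the rack; origin at the centre of its underside. Bystander.
- amber: amber bottle, 72 mm diameter, 160 mm tall, far left; origin at the centre of its underside. Bystander.
- white: white bottle, 68 mm diameter, 150 mm tall, far right; origin at the centre of its underside. Bystander.
- beaker: glass beaker, 70 mm diameter, 80 mm tall, far left; origin at the centre of its underside. Bystander.

How it is judged:
By the outcome, as a careful person would: the job done as asked, in the order asked, and still so for the second after the job is handed in, with the robot touching nothing.
It also fails if it takes over 72 s, if anything falls off the work surface, if the arm or the gripper's body presses on something with over 40 N, if the wrist force passes 120 N, or if a joint passes its speed limit or range.

## Robot

A 6-joint arm with a two-finger parallel gripper is mounted at the origin on the work surface. World frame = base frame: x ahead of the robot, y to its left, z up, the work surface at z = 0. Lengths are in m, angles in rad, forces in N, time in s.
With the tool pointing down it reaches from about 0.275 to 0.825 m from the base axis. Payload 4.9 kg.
Tool frame: the origin (TCP) lies midway between the tips of the shut fingers; the grasp point (between the pads) lies 19 mm behind it; z points along the fingers, x is the direction in which the jaws open and shut, and the axes are right-handed (so a half turn about z gives the same grasp; the last joint's range is limited). The gripper opens to 85 mm and grips with 20 to 120 N. Pads are 22 mm wide; open, the fingers measure 114 mm over their backs; the gripper's body (76 mm by 85 mm) begins 54 mm behind the grasp point. The pads swing forward as they close: fully open they stand 13 mm farther back than shut.
Start: joints at [0.989, 0.326, -0.193, 1.052, 0, 1.437], TCP at [0.238, 0.496, 0.231] pointing down, gripper open.
Joint ranges: [-2.65, 2.65], [-0.97, 1.79], [-1.3, 1.35], [-1.93, 2.1], [-1.47, 1.37], [-3.14, 3.14]. Speed limits (rad/s): [2.57, 2.57, 3.14, 3.14, 3.14, 3.14].

## Interface

Orientations are given as a unit quaternion [w, x, y, z].
In Python, from workcell import sensors, cams, job gives the robot as it stands.
- The arm moves only by the shell command python3 -m inch 'ROWS' [FORCE]. ROWS is JSON, a list of rows, each an object of numbers: "tx", "ty", "tz": the shift along the tool's x, y, z scaled (see below); "ax", "ay", "az": the turn, a rotation vector about the tool's x, y, z scaled (see below); "grip": the opening, from 0 (shut) to 1 (fully open). In form: [{"tx": .., "ty": .., "tz": .., "ax": .., "ay": .., "az": .., "grip": ..}, ...]. A call has exactly 5 rows; each row shifts and turns the commanded pose from where the row before left it, along the tool's axes as they then stand; what a row does not reach is not made up. The controller multiplies each number of a shift by 500 mm and each number of a turn by 180 degrees. A row lasts 1/12 s, in which the tool goes at most 41.7 mm and 7.16 degrees, less where a joint would pass 70% of its speed; a pose out of reach is approached as far as the arm can. A call with a number of a shift or a turn outside -1 to 1 is refused whole. A call with a gripper value outside its range is refused whole. The fingers move at their own pace and stop on an object; FORCE is the grip in N (left out, the last holds). Time passes only in rows, so rows that do not move let the fingers close, or fill a call up. It gives the time, the measured TCP pose, the force and the opening at its end, in the units of the state.
- sensors.sense(): the state, without advancing time (a new reading comes with each control period).
- cams.camera(name): name is "side" or "top"; returns the picture (384x512x3 uint8, blue, green, red); there is no depth.
- cams.camera_model(name): a dict with "vertical_fov" (degrees; the focal length in pixels is half the picture's height over the tangent of half this angle, whatever the lens; pixels are square), "cx", "cy" (the principal point, pixels), "rvec" (rotation vector, rad) and "tvec" (3), from world to camera coordinates, as OpenCV has them. Camera axes: x right, y down, z forward; pixel columns grow to the right and rows downward; lengths in m; the calibration is good to about 2 mm. A picture is of the moment at which its call begins. camera_model takes no time and is no camera call.
- job.finish_job(): hands the job in, once; it reports no verdict.
The state is a dict: "t": time; "joint_pos": joint angles; "joint_vel": joint speeds; "joint_torque": joint torques, N m; "tcp_pos": TCP position; "ee_rot": TCP orientation; "contact_force": force on the tool from outside, world axes, zero at the start; "ft_torque": the same for the moment, N m; "grip_width": finger opening in m.
Only numpy, scipy, OpenCV 4.12 (cv2) and the standard library are available. Lean on these libraries where they do the work, as an engineer would, in place of code of your own. Each camera call takes 0.05 s, during which the arm holds its last target.

## Working session

There is one attempt and no reset: what is moved stays moved. The work goes in short steps, Python scripts to look and compute and a shell command to move; the robot and the scene stay as the last step left them, time stands still between calls to the robot, and variables do not carry over. Pictures are saved under pics/ and viewed, and the job is handed in when it is done.

```bash
ls; mkdir -p pics; python3 - <<'E'
from workcell import sensors,cams,job
import cv2
print(sensors.sense())
for n in("side","top"):
    cv2.imwrite(f"pics/{n}0.png",cams.camera(n)); print(n,cams.camera_model(n))
E
```

```text
pics
{'t': 0.0, 'joint_pos': array([ 9.88779549e-01,  3.26934865e-01, -1.93588187e-01,  1.05200316e+00,
       -3.44955976e-05,  1.43661001e+00]), 'joint_vel': array([-6.35718384e-04, -6.84856424e-04,  2.27253038e-03, -7.19165093e-05,
       -1.19032809e-03,  7.02598346e-04]), 'joint_torque': array([-5.44321501e-04, -4.43406737e+01,  2.62435395e+01,  1.54305459e-02,
       -2.00180516e-04, -2.95418090e-06]), 'tcp_pos': array([0.23782335, 0.49527338, 0.23050512]), 'ee_rot': array([ 3.74138931e-04,  8.46466142e-01,  5.32441849e-01, -7.80025867e-04]), 'contact_force': array([0.51750403, 0.30719154, 0.38536971]), 'ft_torque': array([-0.03729588, -0.0804977 ,  0.05430141]), 'grip_width': 0.08553140623134103}
side {'vertical_fov': 49.00932212188701, 'cx': 261.5241412835305, 'cy': 192.10439432160692, 'rvec': array([ 2.2811211 , -0.67529296,  0.27943686]), 'tvec': array([-0.50702655,  0.27015555,  0.75878259])}
top {'vertical_fov': 51.53165017303396, 'cx': 254.86389973788215, 'cy': 192.02081921869683, 'rvec': array([ 2.16625598, -2.16930531,  0.18690492]), 'tvec': array([-0.02357407,  0.59859921,  0.9469164 ])}
```

View pics/side0.png

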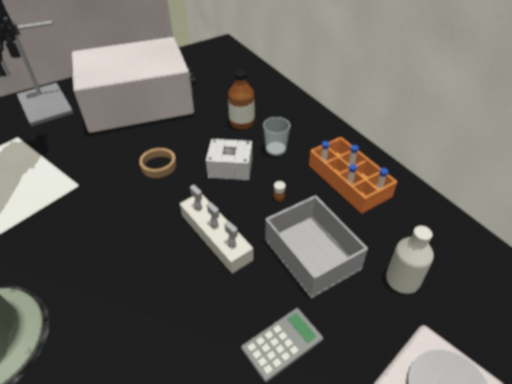

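View pics/top0.png

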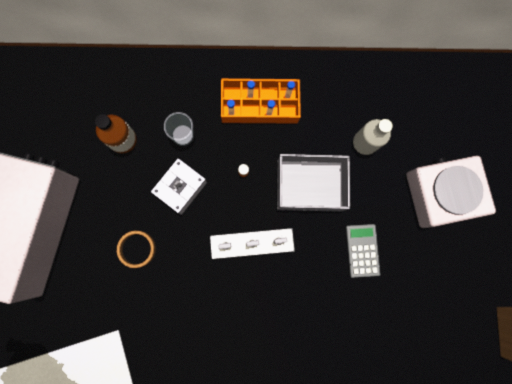

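The side view shows the rack at about (215,230), the gauge at (230,158) and the box at (315,245). In the top view the rack is at (252,243), the gauge at (179,186) and the box at (314,182). I'll enlarge the crops and write helpers.

```bash
cat > h.py <<'E'
import numpy as np,cv2
from workcell import sensors,cams,job
from scipy.spatial.transform import Rotation as R
def mod(n):
    m=cams.camera_model(n);f=192/np.tan(np.radians(m['vertical_fov'])/2)
    K=np.array([[f,0,m['cx']],[0,f,m['cy']],[0,0,1]]);return K,R.from_rotvec(m['rvec']).as_matrix(),np.array(m['tvec'])
def proj(n,P):
    K,r,t=mod(n);p=(K@(r@np.atleast_2d(P).T+t[:,None])).T;return p[:,:2]/p[:,2:]
def ray(n,uv):
    K,r,t=mod(n);d=r.T@np.linalg.inv(K)@np.array([uv[0],uv[1],1.]);return -r.T@t,d/np.linalg.norm(d)
def onz(n,uv,z):
    o,d=ray(n,uv);return o+d*(z-o[2])/d[2]
def tri(a,b): # a side uv, b top uv
    A=np.zeros((3,3));q=np.zeros(3);L=[]
    for n,uv in(("side",a),("top",b)):
        o,d=ray(n,uv);M=np.eye(3)-np.outer(d,d);A+=M;q+=M@o;L.append((o,M))
    X=np.linalg.solve(A,q);return X,[float(np.linalg.norm(M@(X-o))) for o,M in L]
E
python3 - <<'E'
from h import *
for n in("side","top"):
    K,r,t=mod(n);print(n,K[0,0],-r.T@t,proj(n,[sensors.sense()['tcp_pos'],[0,0,0],[.5,0,0]]))
s=cv2.imread('pics/side0.png');t=cv2.imread('pics/top0.png')
def crop(i,x,y,w,h,k,o): cv2.imwrite(o,cv2.resize(i[y:y+h,x:x+w],None,fx=k,fy=k,interpolation=cv2.INTER_CUBIC))
crop(s,170,130,100,75,8,'pics/s_a.png') 
crop(s,170,180,100,95,6,'pics/s_b.png') 
crop(t,200,220,110,50,7,'pics/t_b.png') 
crop(t,145,150,70,70,8,'pics/t_a.png') 
E
```

```text
side 421.2147387459684 [ 0.23814329 -0.56240461  0.72993136] [[ 13.01204652  71.7950094 ]
 [-19.93600045 342.07290868]
 [222.65270819 226.19511866]]
top 397.77639250852775 [0.46491075 0.01153593 1.01943726] [[-22.63531286 371.82598029]
 [244.96100987 443.47768939]
 [244.863129   232.4820273 ]]
```

View pics/s_b.png

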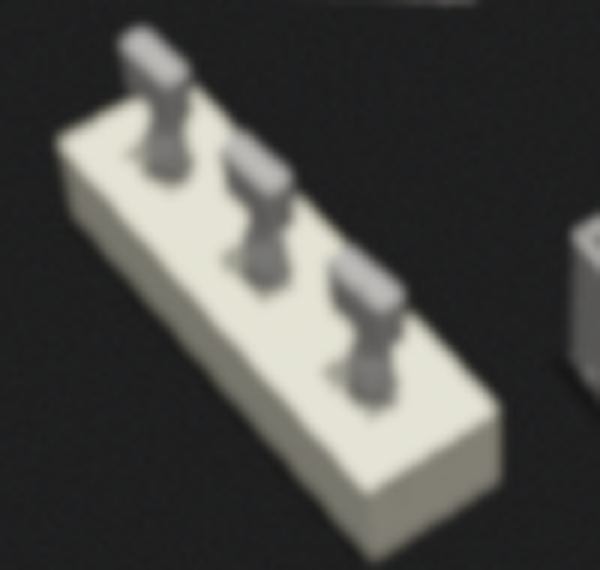

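View pics/t_b.png

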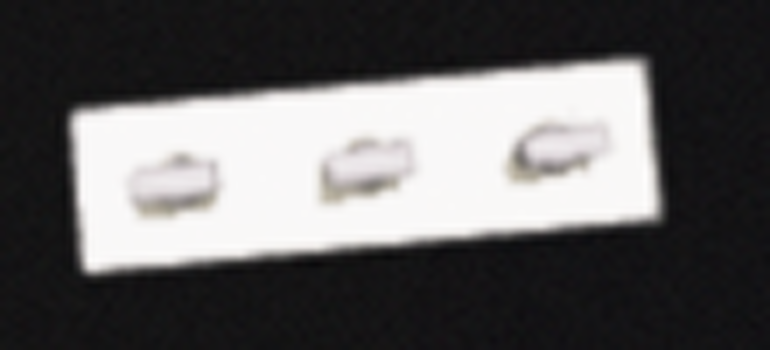

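View pics/t_a.png

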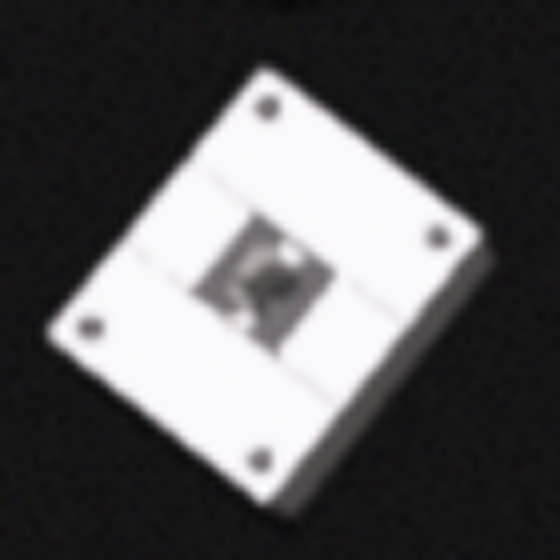

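View pics/s_a.png

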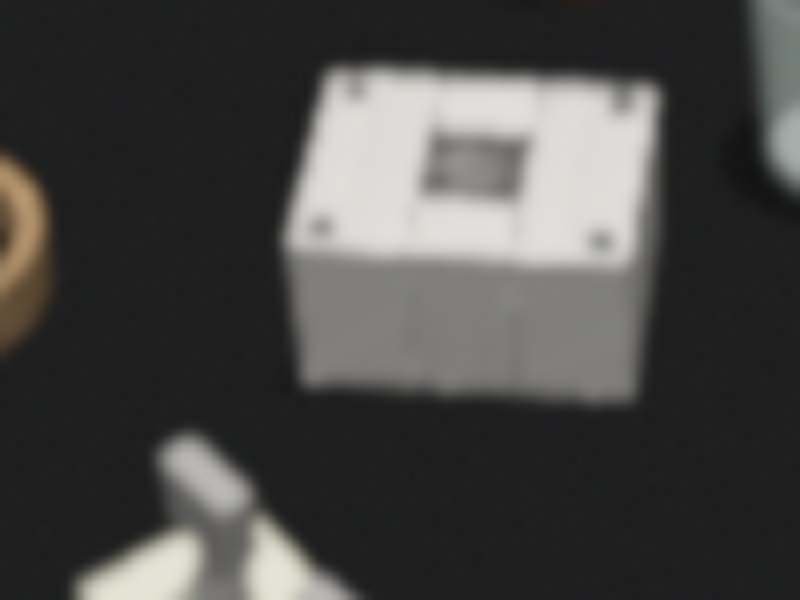

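The top crop shows the gauge face corners at full-image pixels of about (178,158), (206,179), (178,213) and (151,192). The bore is near (178.5,185.5), with slot highlights along the long axis. Next I'll measure corners and heads in both views.

```bash
python3 - <<'E'
from h import *
s=cv2.imread('pics/side0.png');t=cv2.imread('pics/top0.png')
def quad(img,thr,box):
    g=img.min(axis=2);x,y,w,h=box
    k=4;c=cv2.resize(g[y:y+h,x:x+w],None,fx=k,fy=k,interpolation=cv2.INTER_CUBIC)
    m=(c>thr).astype(np.uint8);m=cv2.morphologyEx(m,cv2.MORPH_CLOSE,np.ones((9,9)))
    cs,_=cv2.findContours(m,cv2.RETR_EXTERNAL,cv2.CHAIN_APPROX_NONE);c=max(cs,key=cv2.contourArea)
    for e in np.arange(.01,.1,.005):
        a=cv2.approxPolyDP(cv2.convexHull(c),e*cv2.arcLength(c,True),True)
        if len(a)<=4:break
    a=a[:,0,:].astype(float)
    # refine: fit lines to contour pts
    P=c[:,0,:].astype(float);L=[]
    for i in range(len(a)):
        p,q=a[i],a[(i+1)%len(a)];d=(q-p)/np.linalg.norm(q-p);n=np.array([-d[1],d[0]])
        u=(P-p)@d/np.linalg.norm(q-p);v=abs((P-p)@n)
        z=P[(u>.12)&(u<.88)&(v<6)];L.append(cv2.fitLine(z.astype(np.float32),cv2.DIST_HUBER,0,.01,.01).ravel())
    o=[]
    for i in range(len(a)):
        l,m_=L[i-1],L[i];A=np.array([[l[0],-m_[0]],[l[1],-m_[1]]]);k1=np.linalg.solve(A,[m_[2]-l[2],m_[3]-l[3]])[0]
        o.append([(l[2]+k1*l[0]+.5)/k-.5+x,(l[3]+k1*l[1]+.5)/k-.5+y])
    return np.array(o)
for nm,bt,bs,z,ts in(('gauge',(145,150,70,70),(195,130,65,55),.057,180),('rack',(200,222,105,45),(170,185,95,95),.04,170)):
    qt=quad(t,140,bt);qs=quad(s,ts,bs)
    Wt=np.array([onz('top',p,z) for p in qt]);Ws=np.array([onz('side',p,z) for p in qs])
    print(nm,qt.round(1).tolist(),qs.round(1).tolist());
    for p,w in zip(qt,Wt):
        j=np.argmin(np.linalg.norm(Ws-w,axis=1)) if len(Ws) else 0
        X,e=tri(qs[j],p);print(' top',w[:2].round(4),'side',Ws[j][:2].round(4),'tri',X.round(4),np.round(e,4))
    for W in(Wt,Ws):
        e=np.roll(W,-1,0)-W;print(' ctr',W.mean(0).round(4),'len',np.linalg.norm(e,axis=1).round(4),'ang',np.degrees(np.arctan2(e[:,1],e[:,0])).round(1))
E
```

```text
gauge [[177.60000610351562, 157.6999969482422], [205.0, 178.6999969482422], [177.89999389648438, 212.60000610351562], [150.1999969482422, 191.3000030517578]] [[211.39999389648438, 139.0], [251.0, 141.60000610351562], [247.89999389648438, 162.5], [205.89999389648438, 160.39999389648438]]
 top [0.6813 0.1657] side [0.6781 0.1626] tri [0.6815 0.1667 0.053 ] [0.0008 0.0008]
 top [0.6291 0.098 ] side [0.629  0.0982] tri [0.629  0.098  0.0572] [0.0001 0.0001]
 top [0.5461 0.162 ] side [0.5475 0.1601] tri [0.5471 0.1618 0.0558] [0.001 0.001]
 top [0.5978 0.2297] side [0.5982 0.2266] tri [0.5989 0.23   0.0544] [0.0007 0.0007]
 ctr [0.6136 0.1638 0.057 ] len [0.0855 0.1049 0.0852 0.1051] ang [-127.6  142.4   52.6  -37.4]
 ctr [0.6132 0.1619 0.057 ] len [0.1023 0.081  0.1023 0.0836] ang [ -38.7 -127.3  142.8   52.7]
rack [[291.5, 228.0], [293.79998779296875, 250.60000610351562], [211.5, 258.3999938964844], [209.6999969482422, 235.5]] [[178.60000610351562, 202.3000030517578], [203.8000030517578, 196.6999969482422], [252.10000610351562, 248.1999969482422], [230.60000610351562, 261.3999938964844]]
 top [ 0.5092 -0.1143] side [ 0.5072 -0.1145] tri [ 0.5085 -0.1141  0.0389] [0.0009 0.0009]
 top [ 0.4542 -0.1192] side [ 0.4543 -0.1189] tri [ 0.4542 -0.1191  0.0404] [0. 0.]
 top [0.4364 0.0814] side [0.4368 0.0844] tri [0.4362 0.0813 0.0432] [0.0003 0.0003]
 top [0.4916 0.0862] side [0.4926 0.0691] tri [0.4955 0.0861 0.0229] [0.0037 0.0037]
 ctr [ 0.4728 -0.0165  0.04  ] len [0.0552 0.2014 0.0554 0.2014] ang [-174.9   95.1    5.   -85. ]
 ctr [ 0.4727 -0.02    0.04  ] len [0.0578 0.1841 0.0532 0.204 ] ang [ -15.4  -85.4 -175.3   94.9]
```

```bash
python3 - <<'E'
from h import *
s=cv2.imread('pics/side0.png');t=cv2.imread('pics/top0.png')
def crop(i,x,y,w,h,k): return cv2.resize(i[y:y+h,x:x+w],None,fx=k,fy=k,interpolation=cv2.INTER_CUBIC)
def st(c,lo): return np.clip((c.astype(float)-lo)*255/(255-lo),0,255)
a=np.hstack([crop(s,188+0,182,16,18,16),crop(s,205,198,16,18,16),crop(s,222,218,16,18,16)])
b=np.hstack([st(crop(t,216,237,16,16,16),120),st(crop(t,244,235,16,16,16),120),st(crop(t,271,232,16,16,16),120)])
o=np.vstack([a,b]).astype(np.uint8);print(o.shape)
for x in range(0,768,64): cv2.line(o,(x,0),(x,5),(0,0,255),1)
cv2.imwrite('pics/heads.png',o)
for i,y in enumerate((.0483,-.0165,-.0813)):
    c=np.array([.4728-.087*(y+.0165),y,.098]);print(proj('side',c),proj('top',c))
E
```

```text
(544, 768, 3)
[[195.09449839 188.29472836]] [[224.26578602 245.4556856 ]]
[[211.89802688 205.97612953]] [[252.52969829 242.87366503]]
[[230.16948456 225.20214943]] [[280.60136825 240.30920657]]
```

View pics/heads.png

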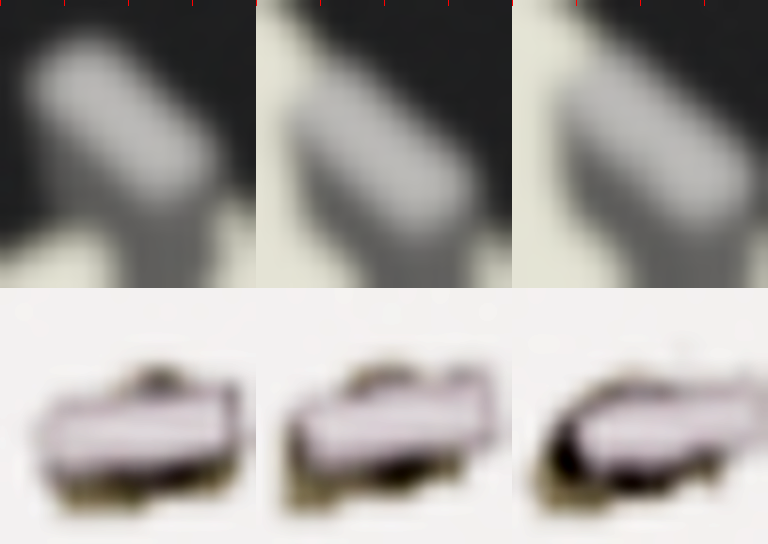

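The heads picture gives wing-top centres in the side view at about (195.1,188.9), (212.7,206.7) and (230.7,226.6). In the top view they are at (224.2,245.4), (252.5,242.4) and (280.5,239.3). Each wing runs along the rack's row.

```bash
python3 - <<'E'
from h import *
for a,b in(((195.1,188.9),(224.2,245.4)),((212.7,206.7),(252.5,242.4)),((230.7,226.6),(280.5,239.3))):
    X,e=tri(a,b);print(X.round(4),np.round(e,4),onz('top',b,.098).round(4),onz('side',a,.098).round(4))
q=sensors.sense();print(R.from_quat(q['ee_rot'],scalar_first=True).as_matrix().round(3))
# box: top rim, vial
print('box',[onz('top',p,.07).round(3) for p in((278,154),(351,155),(350,213),(277,211))])
print('vial',onz('top',(243.5,170),.045).round(3),onz('side',(279.5,184.5),.045).round(3))
print('bore',onz('top',(178.3,185.3),.057).round(4), onz('side',(229.3,150.5),.057).round(4))
E
```

```text
[0.4672 0.0486 0.096 ] [0.0001 0.0001] [0.4673 0.0485 0.098 ] [0.4663 0.0467 0.098 ]
[ 0.4741 -0.0166  0.0951] [0.0002 0.0002] [ 0.4739 -0.0164  0.098 ] [ 0.4732 -0.0192  0.098 ]
[ 0.4802 -0.0813  0.0929] [0.0007 0.0007] [ 0.4808 -0.0811  0.098 ] [ 0.4775 -0.085   0.098 ]
[[ 0.433  0.901 -0.001]
 [ 0.901 -0.433 -0.001]
 [-0.002 -0.    -1.   ]]
box [array([ 0.689, -0.08 ,  0.07 ]), array([ 0.687, -0.261,  0.07 ]), array([ 0.544, -0.253,  0.07 ]), array([ 0.549, -0.076,  0.07 ])]
vial [0.653 0.004 0.045] [0.657 0.004 0.045]
bore [0.6127 0.1624 0.057 ] [0.6139 0.1618 0.057 ]
```

```bash
cat > g.py <<'E'
import sys
from h import *
def go(x,y,z,yaw):
    q=sensors.sense();M=R.from_quat(q['ee_rot'],scalar_first=True).as_matrix()
    d=M.T@(np.array([x,y,z])-q['tcp_pos']);c=np.degrees(np.arctan2(M[1,0],M[0,0]))
    da=-((yaw-c+180)%360-180)
    print('t%.2f'%q['t'],'tcp',q['tcp_pos'].round(4),'yaw %.2f'%c,'tilt',M[:2,2].round(4),'w %.4f'%q['grip_width'],'j6 %.2f'%q['joint_pos'][5]);print(' F',q['contact_force'].round(1),'T',q['ft_torque'].round(2))
    print(' total units',(d/.5).round(4),'az',round(da/180,4),'rows>= %.1f %.1f'%(np.linalg.norm(d)/.0417,abs(da)/7.16))
if __name__=='__main__': go(*map(float,sys.argv[1:5]))
E
python3 g.py .4672 .0486 .23 5
python3 -m inch '[{"tx":-0.04,"ty":0.053,"grip":0.5},{"tx":-0.04,"ty":0.053,"grip":0.5},{"tx":-0.04,"ty":0.053,"grip":0.5},{"tx":-0.04,"ty":0.053,"grip":0.5},{"tx":-0.04,"ty":0.053,"grip":0.5}]' 60
python3 g.py .4672 .0486 .23 5
```

```text
t0.10 tcp [0.2378 0.4954 0.2306] yaw 64.34 tilt [-0.0009 -0.0013] w 0.0854 j6 1.44
 F [-0.1 -0.8  0.1] T [-0.02  0.01 -0.01]
 total units [-0.6068  0.8004  0.0019] az 0.3297 rows>= 12.0 8.3
t0.10 tcp [0.2378 0.4954 0.2306] yaw 64.34 tilt [-0.0009 -0.0013] w 0.0854 j6 1.44
 F [-0.1 -0.8  0.1] T [-0.02  0.01 -0.01]
 total units [-0.6068  0.8004  0.0019] az 0.3297 rows>= 12.0 8.3invalid input
```

```bash

python3 -m inch '[{"tx":-0.04,"ty":0.053,"tz":0,"ax":0,"ay":0,"az":0,"grip":0.5},{"tx":-0.04,"ty":0.053,"tz":0,"ax":0,"ay":0,"az":0,"grip":0.5},{"tx":-0.04,"ty":0.053,"tz":0,"ax":0,"ay":0,"az":0,"grip":0.5},{"tx":-0.04,"ty":0.053,"tz":0,"ax":0,"ay":0,"az":0,"grip":0.5},{"tx":-0.04,"ty":0.053,"tz":0,"ax":0,"ay":0,"az":0,"grip":0.5}]' 60
python3 g.py .4672 .0486 .23 5
```

```text
t: 0.52
tcp_pos: [0.3144, 0.3468, 0.2309]
ee_rot: [0.0, 0.846, 0.533, -0.0]
contact_force: [0.4, -0.0, 0.0]
grip_width: 0.0429
t0.52 tcp [0.3144 0.3468 0.2309] yaw 64.38 tilt [-0.0005 -0.0005] w 0.0429 j6 1.12
 F [ 0.4 -0.   0. ] T [ 0.05 -0.02 -0.01]
 total units [-0.4056  0.5335  0.002 ] az 0.3299 rows>= 8.0 8.3
```

```bash

python3 -m inch '[{"tx":-0.0406,"ty":0.0534,"tz":0,"ax":0,"ay":0,"az":0,"grip":0.5},{"tx":-0.0406,"ty":0.0534,"tz":0,"ax":0,"ay":0,"az":0,"grip":0.5},{"tx":-0.0406,"ty":0.0534,"tz":0,"ax":0,"ay":0,"az":0,"grip":0.5},{"tx":-0.0406,"ty":0.0534,"tz":0,"ax":0,"ay":0,"az":0,"grip":0.5},{"tx":-0.0406,"ty":0.0534,"tz":0,"ax":0,"ay":0,"az":0,"grip":0.5}]'
python3 -m inch '[{"tx":-0.0406,"ty":0.0534,"tz":0,"ax":0,"ay":0,"az":0,"grip":0.5},{"tx":-0.0406,"ty":0.0534,"tz":0,"ax":0,"ay":0,"az":0,"grip":0.5},{"tx":-0.0406,"ty":0.0534,"tz":0,"ax":0,"ay":0,"az":0,"grip":0.5},{"tx":-0.0406,"ty":0.0534,"tz":0,"ax":0,"ay":0,"az":0,"grip":0.5},{"tx":-0.0406,"ty":0.0534,"tz":0,"ax":0,"ay":0,"az":0,"grip":0.5}]'
python3 -m inch '[{"tx":0,"ty":0,"tz":0.03,"ax":0,"ay":0,"az":0.0395,"grip":0.5},{"tx":0,"ty":0,"tz":0.03,"ax":0,"ay":0,"az":0.0395,"grip":0.5},{"tx":0,"ty":0,"tz":0.03,"ax":0,"ay":0,"az":0.0395,"grip":0.5},{"tx":0,"ty":0,"tz":0.03,"ax":0,"ay":0,"az":0.0395,"grip":0.5},{"tx":0,"ty":0,"tz":0.03,"ax":0,"ay":0,"az":0.0395,"grip":0.5}]'
python3 -m inch '[{"tx":0,"ty":0,"tz":0,"ax":0,"ay":0,"az":0.039,"grip":0.5},{"tx":0,"ty":0,"tz":0,"ax":0,"ay":0,"az":0.039,"grip":0.5},{"tx":0,"ty":0,"tz":0,"ax":0,"ay":0,"az":0.039,"grip":0.5},{"tx":0,"ty":0,"tz":0,"ax":0,"ay":0,"az":0.015,"grip":0.5},{"tx":0,"ty":0,"tz":0,"ax":0,"ay":0,"az":0,"grip":0.5}]'
python3 g.py .4672 .0486 .066 5
```

```text
t: 0.93
tcp_pos: [0.3908, 0.1974, 0.2311]
ee_rot: [-0.0, 0.846, 0.533, -0.0]
contact_force: [0.2, 0.1, -0.1]
grip_width: 0.0427
t: 1.35
tcp_pos: [0.4672, 0.0481, 0.2311]
ee_rot: [-0.0, 0.847, 0.532, -0.0]
contact_force: [0.2, 0.8, 0.4]
grip_width: 0.0427
t: 1.77
tcp_pos: [0.4667, 0.0495, 0.1553]
ee_rot: [-0.0, 0.969, 0.245, -0.0]
contact_force: [-0.5, 0.3, -1.0]
grip_width: 0.0425
t: 2.18
tcp_pos: [0.4667, 0.0497, 0.1559]
ee_rot: [-0.0, 0.999, 0.044, -0.0]
contact_force: [0.8, -0.4, -0.1]
grip_width: 0.0429
t2.18 tcp [0.4667 0.0497 0.1559] yaw 4.99 tilt [-0.0009  0.0001] w 0.0429 j6 1.43
 F [ 0.8 -0.4 -0.1] T [ 0.06 -0.02 -0.  ]
 total units [0.001  0.0023 0.1798] az -0.0 rows>= 2.2 0.0
```

```bash

python3 -m inch '[{"tx":0.001,"ty":0.0022,"tz":0.036,"ax":0,"ay":0,"az":0,"grip":0.5},{"tx":0,"ty":0,"tz":0.036,"ax":0,"ay":0,"az":0,"grip":0.5},{"tx":0,"ty":0,"tz":0.036,"ax":0,"ay":0,"az":0,"grip":0.5},{"tx":0,"ty":0,"tz":0.036,"ax":0,"ay":0,"az":0,"grip":0.5},{"tx":0,"ty":0,"tz":0.036,"ax":0,"ay":0,"az":0,"grip":0.5}]'
python3 -m inch '[{"tx":0,"ty":0,"tz":0,"ax":0,"ay":0,"az":0,"grip":0},{"tx":0,"ty":0,"tz":0,"ax":0,"ay":0,"az":0,"grip":0},{"tx":0,"ty":0,"tz":0,"ax":0,"ay":0,"az":0,"grip":0},{"tx":0,"ty":0,"tz":0,"ax":0,"ay":0,"az":0,"grip":0},{"tx":0,"ty":0,"tz":0,"ax":0,"ay":0,"az":0,"grip":0}]' 80
python3 g.py .4672 .0486 .066 5
```

```text
t: 2.6
tcp_pos: [0.4675, 0.0486, 0.0654]
ee_rot: [0.0, 0.999, 0.045, 0.0]
contact_force: [0.6, -0.5, -0.5]
grip_width: 0.0431
t: 3.02
tcp_pos: [0.4682, 0.0486, 0.0672]
ee_rot: [0.0, 0.999, 0.044, 0.001]
contact_force: [-0.2, -0.3, -1.1]
grip_width: 0.0109
t3.02 tcp [0.4682 0.0486 0.0672] yaw 5.05 tilt [ 0.0014 -0.0001] w 0.0109 j6 1.43
 F [-0.2 -0.3 -1.1] T [-0.01  0.03 -0.02]
 total units [-0.0021 -0.0001  0.0023] az 0.0003 rows>= 0.0 0.0
```

```bash

python3 -m inch '[{"tx":0,"ty":0,"tz":-0.02,"ax":0,"ay":0,"az":0,"grip":0},{"tx":0,"ty":0,"tz":-0.03,"ax":0,"ay":0,"az":0,"grip":0},{"tx":0,"ty":0,"tz":-0.03,"ax":0,"ay":0,"az":0,"grip":0},{"tx":0,"ty":0,"tz":-0.05,"ax":0,"ay":0,"az":0,"grip":0},{"tx":0,"ty":0,"tz":-0.05,"ax":0,"ay":0,"az":0,"grip":0}]'
python3 g.py .613 .163 .157 52.4
python3 - <<'E'
from h import *
for n in("side","top"): cv2.imwrite(f"pics/{n}1.png",cams.camera(n))
E
```

```text
t: 3.43
tcp_pos: [0.4672, 0.0487, 0.1575]
ee_rot: [-0.0, 0.999, 0.044, -0.0]
contact_force: [0.6, -0.3, -1.1]
grip_width: 0.0112
t3.43 tcp [0.4672 0.0487 0.1575] yaw 5.04 tilt [-0.0005  0.    ] w 0.0112 j6 1.43
 F [ 0.6 -0.3 -1.1] T [ 0.04 -0.06 -0.  ]
 total units [ 0.3106 -0.2021  0.0008] az -0.2631 rows>= 4.4 6.6
```

View pics/side1.png

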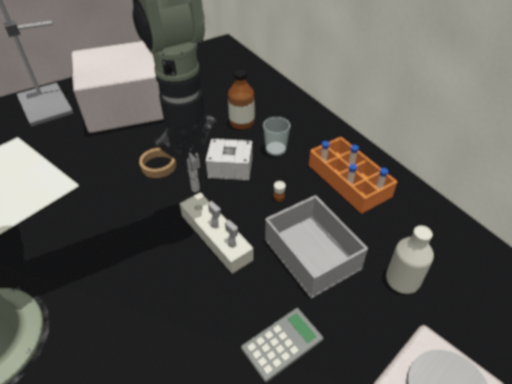

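The side view shows the lifted screw hanging under the gripper at (194,170), clear of the rack. Moving to the gauge.

```bash

python3 -m inch '[{"tx":0.0621,"ty":-0.0404,"tz":0,"ax":0,"ay":0,"az":0,"grip":0},{"tx":0.0621,"ty":-0.0404,"tz":0,"ax":0,"ay":0,"az":0,"grip":0},{"tx":0.0621,"ty":-0.0404,"tz":0,"ax":0,"ay":0,"az":0,"grip":0},{"tx":0.0621,"ty":-0.0404,"tz":0,"ax":0,"ay":0,"az":0,"grip":0},{"tx":0.0621,"ty":-0.0404,"tz":0,"ax":0,"ay":0,"az":0,"grip":0}]'
python3 -m inch '[{"tx":0,"ty":0,"tz":0,"ax":0,"ay":0,"az":-0.038,"grip":0},{"tx":0,"ty":0,"tz":0,"ax":0,"ay":0,"az":-0.038,"grip":0},{"tx":0,"ty":0,"tz":0,"ax":0,"ay":0,"az":-0.038,"grip":0},{"tx":0,"ty":0,"tz":0,"ax":0,"ay":0,"az":-0.038,"grip":0},{"tx":0,"ty":0,"tz":0,"ax":0,"ay":0,"az":-0.038,"grip":0}]'
python3 -m inch '[{"tx":0,"ty":0,"tz":0,"ax":0,"ay":0,"az":-0.038,"grip":0},{"tx":0,"ty":0,"tz":0,"ax":0,"ay":0,"az":-0.035,"grip":0},{"tx":0,"ty":0,"tz":0,"ax":0,"ay":0,"az":0,"grip":0},{"tx":0,"ty":0,"tz":0,"ax":0,"ay":0,"az":0,"grip":0},{"tx":0,"ty":0,"tz":0,"ax":0,"ay":0,"az":0,"grip":0}]'
python3 g.py .613 .163 .125 52.4
python3 - <<'E'
from h import *
o=[]
for n,x,y in(("side",190,90),("top",140,140)):
    i=cams.camera(n); o.append(cv2.resize(i[y:y+90,x:x+75],None,fx=5,fy=5,interpolation=cv2.INTER_CUBIC))
cv2.imwrite("pics/g1.png",np.hstack(o))
E
```

```text
t: 3.95
tcp_pos: [0.6144, 0.164, 0.1559]
ee_rot: [0.0, 0.999, 0.044, -0.0]
contact_force: [0.3, -0.4, -0.5]
grip_width: 0.0107
t: 4.37
tcp_pos: [0.6131, 0.163, 0.1554]
ee_rot: [-0.0, 0.941, 0.339, -0.001]
contact_force: [0.4, -0.1, -2.1]
grip_width: 0.0108
t: 4.78
tcp_pos: [0.6133, 0.1628, 0.156]
ee_rot: [-0.0, 0.898, 0.44, -0.0]
contact_force: [0.2, 0.8, -0.8]
grip_width: 0.0108
t4.78 tcp [0.6133 0.1628 0.156 ] yaw 52.24 tilt [-0.0004 -0.0001] w 0.0108 j6 0.80
 F [ 0.2  0.8 -0.8] T [ 0.1  -0.04 -0.03]
 total units [-0.     -0.0006  0.062 ] az -0.0009 rows>= 0.7 0.0
```

View pics/g1.png

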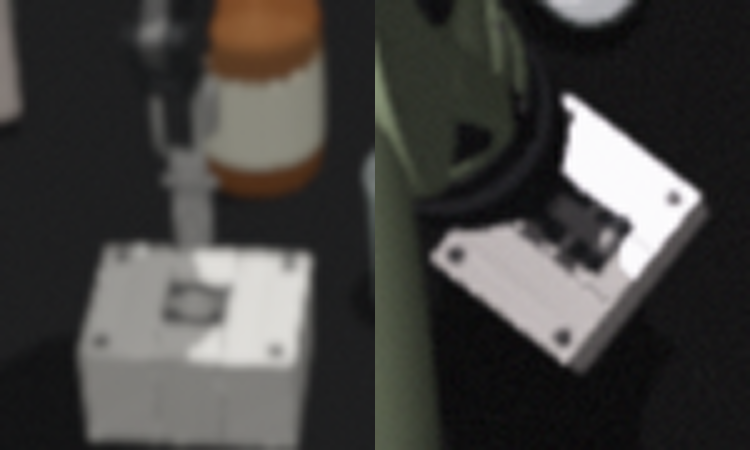

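Side crop: the screw hangs upright with its tip at about full pixel (228.6,139), just above the bore. Descending in stages while watching force.

```bash
python3 -c "
from h import *
print(proj('side',[[.6133,.1628,.095],[.6133,.1628,.133],[.613,.163,.057]]))"
python3 -m inch '[{"tx":0,"ty":0,"tz":0.02,"ax":0,"ay":0,"az":0,"grip":0},{"tx":0,"ty":0,"tz":0.02,"ax":0,"ay":0,"az":0,"grip":0},{"tx":0,"ty":0,"tz":0.02,"ax":0,"ay":0,"az":0,"grip":0},{"tx":0,"ty":0,"tz":0.01,"ax":0,"ay":0,"az":0,"grip":0},{"tx":0,"ty":0,"tz":0.01,"ax":0,"ay":0,"az":0,"grip":0}]'
python3 g.py .613 .163 .085 52.4
```

```text
[[228.03867615 138.25418119]
 [227.15105537 125.48481517]
 [228.736058   150.36536807]]
t: 5.3
tcp_pos: [0.6126, 0.1627, 0.1146]
ee_rot: [-0.0, 0.897, 0.441, -0.001]
contact_force: [-0.8, -0.3, -1.3]
grip_width: 0.0107
t5.30 tcp [0.6126 0.1627 0.1146] yaw 52.36 tilt [-0.0021 -0.0003] w 0.0107 j6 0.80
 F [-0.8 -0.3 -1.3] T [-0.03  0.03  0.02]
 total units [0.001  0.0004 0.0592] az -0.0002 rows>= 0.7 0.0
```

```bash

python3 -m inch '[{"tx":0.001,"ty":0,"tz":0.012,"ax":0,"ay":0,"az":0,"grip":0},{"tx":0,"ty":0,"tz":0.012,"ax":0,"ay":0,"az":0,"grip":0},{"tx":0,"ty":0,"tz":0.012,"ax":0,"ay":0,"az":0,"grip":0},{"tx":0,"ty":0,"tz":0.012,"ax":0,"ay":0,"az":0,"grip":0},{"tx":0,"ty":0,"tz":0.012,"ax":0,"ay":0,"az":0,"grip":0}]'
python3 g.py .613 .163 .071 52.4
```

```text
t: 5.72
tcp_pos: [0.6138, 0.1633, 0.0858]
ee_rot: [0.0, 0.897, 0.441, 0.0]
contact_force: [0.3, 0.5, -1.6]
grip_width: 0.011
t5.72 tcp [0.6138 0.1633 0.0858] yaw 52.37 tilt [0.0002 0.    ] w 0.0110 j6 0.80
 F [ 0.3  0.5 -1.6] T [-0.02  0.04  0.04]
 total units [-0.0015 -0.0009  0.0295] az -0.0001 rows>= 0.4 0.0
```

```bash

python3 -m inch '[{"tx":-0.001,"ty":0,"tz":0.004,"ax":0,"ay":0,"az":0,"grip":0},{"tx":0,"ty":0,"tz":0.004,"ax":0,"ay":0,"az":0,"grip":0},{"tx":0,"ty":0,"tz":0.004,"ax":0,"ay":0,"az":0,"grip":0},{"tx":0,"ty":0,"tz":0.004,"ax":0,"ay":0,"az":0,"grip":0},{"tx":0,"ty":0,"tz":0.004,"ax":0,"ay":0,"az":0,"grip":0}]'
python3 g.py .613 .163 .071 52.4
```

```text
t: 6.13
tcp_pos: [0.6137, 0.1629, 0.0764]
ee_rot: [0.0, 0.897, 0.441, 0.0]
contact_force: [-0.1, -0.5, -0.9]
grip_width: 0.011
t6.13 tcp [0.6137 0.1629 0.0764] yaw 52.37 tilt [0.0006 0.0001] w 0.0110 j6 0.80
 F [-0.1 -0.5 -0.9] T [-0.   -0.01 -0.02]
 total units [-0.0007 -0.0012  0.0108] az -0.0002 rows>= 0.1 0.0
```

The pin has dropped below the gauge top (it would have stopped at about 0.082), so it is in the slots. Next I'll lower it to the thread start.

```bash

python3 -m inch '[{"tx":0,"ty":0,"tz":0.003,"ax":0,"ay":0,"az":0,"grip":0},{"tx":0,"ty":0,"tz":0.003,"ax":0,"ay":0,"az":0,"grip":0},{"tx":0,"ty":0,"tz":0.002,"ax":0,"ay":0,"az":0,"grip":0},{"tx":0,"ty":0,"tz":0.001,"ax":0,"ay":0,"az":0,"grip":0},{"tx":0,"ty":0,"tz":0,"ax":0,"ay":0,"az":0,"grip":0}]'
python3 g.py .613 .163 .071 52.4
```

```text
t: 6.55
tcp_pos: [0.6134, 0.1629, 0.0717]
ee_rot: [-0.0, 0.897, 0.441, -0.0]
contact_force: [0.2, 0.7, -1.0]
grip_width: 0.0109
t6.55 tcp [0.6134 0.1629 0.0717] yaw 52.37 tilt [-0.  0.] w 0.0109 j6 0.80
 F [ 0.2  0.7 -1. ] T [-0.01  0.03  0.04]
 total units [-0.0004 -0.0008  0.0015] az -0.0001 rows>= 0.0 0.0
```

```bash

python3 -m inch '[{"tx":0,"ty":0,"tz":0.001,"ax":0,"ay":0,"az":0,"grip":0},{"tx":0,"ty":0,"tz":0.001,"ax":0,"ay":0,"az":0,"grip":0},{"tx":0,"ty":0,"tz":0.001,"ax":0,"ay":0,"az":0,"grip":0},{"tx":0,"ty":0,"tz":0,"ax":0,"ay":0,"az":0,"grip":0},{"tx":0,"ty":0,"tz":0,"ax":0,"ay":0,"az":0,"grip":0}]'
python3 g.py .613 .163 .071 52.4
```

```text
t: 6.97
tcp_pos: [0.6136, 0.1629, 0.0712]
ee_rot: [0.0, 0.897, 0.441, 0.0]
contact_force: [-2.0, -0.7, 5.0]
grip_width: 0.0107
t6.97 tcp [0.6136 0.1629 0.0712] yaw 52.37 tilt [0.0007 0.    ] w 0.0107 j6 0.80
 F [-2.  -0.7  5. ] T [-0.1   0.47 -0.05]
 total units [-0.0006 -0.0011  0.0004] az -0.0001 rows>= 0.0 0.0
```

Seated at the thread start, as expected (Fz +5 N, z 0.071). Now turning in 6° steps.

```bash

for i in 1 ; do python3 -m inch '[{"tx":0,"ty":0,"tz":0.0002,"ax":0,"ay":0,"az":0.007,"grip":0},{"tx":0,"ty":0,"tz":0.0002,"ax":0,"ay":0,"az":0.007,"grip":0},{"tx":0,"ty":0,"tz":0.0001,"ax":0,"ay":0,"az":0.007,"grip":0},{"tx":0,"ty":0,"tz":0.0001,"ax":0,"ay":0,"az":0.007,"grip":0},{"tx":0,"ty":0,"tz":0.0001,"ax":0,"ay":0,"az":0.007,"grip":0}]' | head -1
python3 g.py .6135 .163 .071 -37.6; done
python3 -m inch '[{"tx":0,"ty":0,"tz":0.0002,"ax":0,"ay":0,"az":0.007,"grip":0},{"tx":0,"ty":0,"tz":0.0002,"ax":0,"ay":0,"az":0.007,"grip":0},{"tx":0,"ty":0,"tz":0.0001,"ax":0,"ay":0,"az":0.007,"grip":0},{"tx":0,"ty":0,"tz":0.0002,"ax":0,"ay":0,"az":0.007,"grip":0},{"tx":0,"ty":0,"tz":0.0002,"ax":0,"ay":0,"az":0,"grip":0}]' | head -1
python3 g.py .6135 .163 .071 -37.6
```

```text
t: 7.38
t7.38 tcp [0.6143 0.1637 0.0712] yaw 46.04 tilt [0.0021 0.0017] w 0.0108 j6 0.91
 F [-0.4  2.4  4.9] T [ 0.4   0.19 -0.  ]
 total units [-0.0021 -0.0002  0.0003] az 0.4646 rows>= 0.0 11.7
t: 7.8
t7.80 tcp [0.615  0.1641 0.0711] yaw 41.03 tilt [0.0035 0.0025] w 0.0108 j6 1.00
 F [-0.5  3.1  5.7] T [0.51 0.03 0.08]
 total units [-0.0037 -0.0003  0.0001] az 0.4368 rows>= 0.0 11.0
```

```bash

python3 -m inch '[{"tx":0,"ty":0,"tz":0.0002,"ax":0,"ay":0,"az":0.007,"grip":0},{"tx":0,"ty":0,"tz":0.0002,"ax":0,"ay":0,"az":0.007,"grip":0},{"tx":0,"ty":0,"tz":0.0002,"ax":0,"ay":0,"az":0.007,"grip":0},{"tx":0,"ty":0,"tz":0.0002,"ax":0,"ay":0,"az":0.007,"grip":0},{"tx":0,"ty":0,"tz":0,"ax":0,"ay":0,"az":0,"grip":0}]' | head -1
python3 g.py .6135 .163 .071 -37.6
```

```text
t: 8.22
t8.22 tcp [0.6152 0.1641 0.071 ] yaw 35.99 tilt [0.0041 0.0024] w 0.0110 j6 1.09
 F [-0.7  3.   6.4] T [ 0.44  0.05 -0.  ]
 total units [-0.004  -0.0003 -0.0001] az 0.4088 rows>= 0.0 10.3
```

```bash

python3 -m inch '[{"tx":0,"ty":0,"tz":0.0002,"ax":0,"ay":0,"az":0.007,"grip":0},{"tx":0,"ty":0,"tz":0.0002,"ax":0,"ay":0,"az":0.007,"grip":0},{"tx":0,"ty":0,"tz":0.0002,"ax":0,"ay":0,"az":0.007,"grip":0},{"tx":0,"ty":0,"tz":0.0002,"ax":0,"ay":0,"az":0.007,"grip":0},{"tx":0,"ty":0,"tz":0,"ax":0,"ay":0,"az":0,"grip":0}]' | head -1
python3 g.py .6135 .163 .071 -37.6
```

```text
t: 8.63
t8.63 tcp [0.6154 0.1639 0.0707] yaw 30.94 tilt [0.0044 0.0021] w 0.0107 j6 1.17
 F [-0.4  2.   6.6] T [ 0.35 -0.02 -0.03]
 total units [-0.0042 -0.0004 -0.0007] az 0.3808 rows>= 0.1 9.6
```

```bash

python3 -m inch '[{"tx":0,"ty":0,"tz":0.0002,"ax":0,"ay":0,"az":0.007,"grip":0},{"tx":0,"ty":0,"tz":0.0002,"ax":0,"ay":0,"az":0.007,"grip":0},{"tx":0,"ty":0,"tz":0.0002,"ax":0,"ay":0,"az":0.007,"grip":0},{"tx":0,"ty":0,"tz":0.0002,"ax":0,"ay":0,"az":0.007,"grip":0},{"tx":0,"ty":0,"tz":0.0002,"ax":0,"ay":0,"az":0.007,"grip":0}]' | head -1
python3 g.py .6135 .163 .071 -37.6
python3 -m inch '[{"tx":0,"ty":0,"tz":0.0002,"ax":0,"ay":0,"az":0.007,"grip":0},{"tx":0,"ty":0,"tz":0.0002,"ax":0,"ay":0,"az":0.007,"grip":0},{"tx":0,"ty":0,"tz":0.0002,"ax":0,"ay":0,"az":0.007,"grip":0},{"tx":0,"ty":0,"tz":0.0002,"ax":0,"ay":0,"az":0.007,"grip":0},{"tx":0,"ty":0,"tz":0.0002,"ax":0,"ay":0,"az":0,"grip":0}]' | head -1
python3 g.py .6135 .163 .071 -37.6
```

```text
t: 9.05
t9.05 tcp [0.6157 0.164  0.0703] yaw 24.62 tilt [0.005  0.0022] w 0.0111 j6 1.28
 F [0.6 2.7 7.1] T [ 0.38 -0.16 -0.04]
 total units [-0.0048 -0.0001 -0.0014] az 0.3457 rows>= 0.1 8.7
t: 9.47
t9.47 tcp [0.6158 0.1638 0.0699] yaw 19.60 tilt [0.0052 0.0019] w 0.0111 j6 1.37
 F [-0.1  2.1  9. ] T [ 0.34 -0.08  0.02]
 total units [-0.0049  0.     -0.0022] az 0.3178 rows>= 0.1 8.0
```

No binding past 32° (|Tz| < 0.1 N m), and it is sinking. Continuing the quarter turn.

```bash

python3 -m inch '[{"tx":0,"ty":0,"tz":0.0005,"ax":0,"ay":0,"az":0.02,"grip":0},{"tx":0,"ty":0,"tz":0.0005,"ax":0,"ay":0,"az":0.02,"grip":0},{"tx":0,"ty":0,"tz":0.0005,"ax":0,"ay":0,"az":0.02,"grip":0},{"tx":0,"ty":0,"tz":0.0005,"ax":0,"ay":0,"az":0.02,"grip":0},{"tx":0,"ty":0,"tz":0.0005,"ax":0,"ay":0,"az":0.02,"grip":0}]' | head -1
python3 g.py .6135 .163 .065 -37.6
python3 -m inch '[{"tx":0,"ty":0,"tz":0.0005,"ax":0,"ay":0,"az":0.02,"grip":0},{"tx":0,"ty":0,"tz":0.0005,"ax":0,"ay":0,"az":0.02,"grip":0},{"tx":0,"ty":0,"tz":0.0005,"ax":0,"ay":0,"az":0.02,"grip":0},{"tx":0,"ty":0,"tz":0.0005,"ax":0,"ay":0,"az":0.02,"grip":0},{"tx":0,"ty":0,"tz":0.0005,"ax":0,"ay":0,"az":0.02,"grip":0}]' | head -1
python3 g.py .6135 .163 .065 -37.6
```

```text
t: 9.88
t9.88 tcp [0.6162 0.1636 0.0687] yaw 1.45 tilt [0.0059 0.0014] w 0.0108 j6 1.69
 F [2.  0.8 6.8] T [ 0.15 -0.36  0.05]
 total units [-0.0054  0.001   0.0073] az 0.217 rows>= 0.1 5.5
t: 10.3
t10.30 tcp [0.6163 0.1634 0.0674] yaw -16.56 tilt [0.0061 0.001 ] w 0.0109 j6 2.00
 F [1.5 1.  7.2] T [ 0.11 -0.4   0.  ]
 total units [-0.0052  0.0023  0.0047] az 0.1169 rows>= 0.1 2.9
```

```bash

python3 -m inch '[{"tx":0,"ty":0,"tz":0.0006,"ax":0,"ay":0,"az":0.018,"grip":0},{"tx":0,"ty":0,"tz":0.0006,"ax":0,"ay":0,"az":0.018,"grip":0},{"tx":0,"ty":0,"tz":0.0006,"ax":0,"ay":0,"az":0.018,"grip":0},{"tx":0,"ty":0,"tz":0.0006,"ax":0,"ay":0,"az":0.018,"grip":0},{"tx":0,"ty":0,"tz":0.0006,"ax":0,"ay":0,"az":0.018,"grip":0}]' | head -1
python3 g.py .6135 .163 .065 -37.6
python3 -m inch '[{"tx":0,"ty":0,"tz":0.0004,"ax":0,"ay":0,"az":0.01,"grip":0},{"tx":0,"ty":0,"tz":0.0004,"ax":0,"ay":0,"az":0.01,"grip":0},{"tx":0,"ty":0,"tz":0.0004,"ax":0,"ay":0,"az":0.008,"grip":0},{"tx":0,"ty":0,"tz":0.0002,"ax":0,"ay":0,"az":0,"grip":0},{"tx":0,"ty":0,"tz":0,"ax":0,"ay":0,"az":0,"grip":0}]' | head -1
python3 g.py .6135 .163 .065 -37.6
```

```text
t: 10.72
t10.72 tcp [0.6157 0.1633 0.0657] yaw -32.74 tilt [0.0049 0.0009] w 0.0106 j6 2.29
 F [0.5 1.7 7.1] T [0.1  0.   0.09]
 total units [-0.0035  0.0029  0.0013] az 0.027 rows>= 0.1 0.7
t: 11.13
t11.13 tcp [0.6151 0.1637 0.0651] yaw -37.61 tilt [0.0039 0.0018] w 0.0110 j6 2.37
 F [-1.3  1.2  8.6] T [ 0.31  0.31 -0.01]
 total units [-0.0017  0.0032  0.0002] az -0.0 rows>= 0.0 0.0
```

```bash

python3 -m inch '[{"tx":0,"ty":0,"tz":0.0002,"ax":0,"ay":0,"az":0.005,"grip":0},{"tx":0,"ty":0,"tz":0.0002,"ax":0,"ay":0,"az":0.005,"grip":0},{"tx":0,"ty":0,"tz":0,"ax":0,"ay":0,"az":0.005,"grip":0},{"tx":0,"ty":0,"tz":0,"ax":0,"ay":0,"az":0.0,"grip":0},{"tx":0,"ty":0,"tz":0,"ax":0,"ay":0,"az":0,"grip":0}]' | head -1
python3 g.py .6135 .163 .065 -37.6
```

```text
t: 11.55
t11.55 tcp [0.6149 0.1639 0.0651] yaw -40.29 tilt [0.0036 0.0021] w 0.0106 j6 2.42
 F [-1.3  0.9 10.9] T [0.37 0.47 0.08]
 total units [-0.001   0.0032  0.0001] az -0.015 rows>= 0.0 0.4
```

Home: 90° turned, 6.1 mm sunk, no bind. Releasing, rising and looking.

```bash

python3 -m inch '[{"tx":0,"ty":0,"tz":0,"ax":0,"ay":0,"az":0,"grip":0.45},{"tx":0,"ty":0,"tz":0,"ax":0,"ay":0,"az":0,"grip":0.45},{"tx":0,"ty":0,"tz":0,"ax":0,"ay":0,"az":0,"grip":0.45},{"tx":0,"ty":0,"tz":0,"ax":0,"ay":0,"az":0,"grip":0.45},{"tx":0,"ty":0,"tz":-0.01,"ax":0,"ay":0,"az":0,"grip":0.45}]' 
python3 -m inch '[{"tx":0,"ty":0,"tz":-0.02,"ax":0,"ay":0,"az":0,"grip":0.45},{"tx":0,"ty":0,"tz":-0.04,"ax":0,"ay":0,"az":0,"grip":0.45},{"tx":0,"ty":0,"tz":-0.05,"ax":0,"ay":0,"az":0,"grip":0.45},{"tx":0,"ty":0,"tz":-0.05,"ax":0,"ay":0,"az":0,"grip":0.45},{"tx":0,"ty":0,"tz":-0.03,"ax":0,"ay":0,"az":0,"grip":0.45}]' 
python3 g.py .474 -.0166 .166 5
python3 - <<'E'
from h import *
i=cams.camera("side"); cv2.imwrite("pics/g2.png",cv2.resize(i[100:190,180:270],None,fx=6,fy=6,interpolation=cv2.INTER_CUBIC))
E
```

```text
t: 11.97
tcp_pos: [0.6125, 0.1626, 0.0666]
ee_rot: [0.001, 0.939, -0.345, -0.001]
contact_force: [0.8, -1.0, 0.1]
grip_width: 0.0383
t: 12.38
tcp_pos: [0.6147, 0.163, 0.1666]
ee_rot: [-0.001, 0.939, -0.345, 0.002]
contact_force: [1.0, 0.6, 0.7]
grip_width: 0.0382
t12.38 tcp [0.6147 0.163  0.1666] yaw -40.33 tilt [0.0038 0.0005] w 0.0382 j6 2.42
 F [1.  0.6 0.7] T [0.   0.03 0.01]
 total units [ 1.790e-02  4.561e-01 -1.000e-04] az -0.2518 rows>= 5.5 6.3
```

View pics/g2.png

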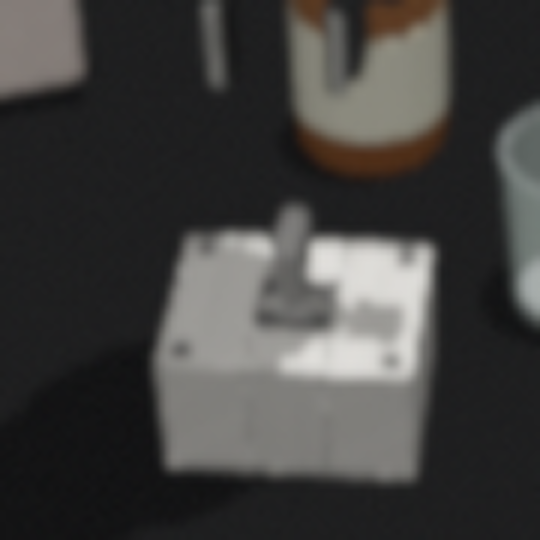

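The side crop shows the screw seated, its wing along the gauge's y axis (wing top at about crop (292,210)) and standing low. Both others are therefore rejects. Moving to the middle one.

```bash

python3 -m inch '[{"tx":0.0036,"ty":0.083,"tz":0,"ax":0,"ay":0,"az":0,"grip":0.45},{"tx":0.0036,"ty":0.083,"tz":0,"ax":0,"ay":0,"az":0,"grip":0.45},{"tx":0.0036,"ty":0.083,"tz":0,"ax":0,"ay":0,"az":0,"grip":0.45},{"tx":0.0036,"ty":0.083,"tz":0,"ax":0,"ay":0,"az":0,"grip":0.45},{"tx":0.0036,"ty":0.083,"tz":0,"ax":0,"ay":0,"az":0,"grip":0.45}]' | head -2
python3 -m inch '[{"tx":0,"ty":0.041,"tz":0,"ax":0,"ay":0,"az":0,"grip":0.45},{"tx":0,"ty":0,"tz":0,"ax":0,"ay":0,"az":-0.038,"grip":0.45},{"tx":0,"ty":0,"tz":0,"ax":0,"ay":0,"az":-0.038,"grip":0.45},{"tx":0,"ty":0,"tz":0,"ax":0,"ay":0,"az":-0.038,"grip":0.45},{"tx":0,"ty":0,"tz":0,"ax":0,"ay":0,"az":-0.038,"grip":0.45}]' | head -2
python3 -m inch '[{"tx":0,"ty":0,"tz":0.01,"ax":0,"ay":0,"az":-0.034,"grip":0.45},{"tx":0,"ty":0,"tz":0.01,"ax":0,"ay":0,"az":-0.033,"grip":0.45},{"tx":0,"ty":0,"tz":0.01,"ax":0,"ay":0,"az":-0.033,"grip":0.45},{"tx":0,"ty":0,"tz":0.01,"ax":0,"ay":0,"az":0,"grip":0.45},{"tx":0,"ty":0,"tz":0.01,"ax":0,"ay":0,"az":0,"grip":0.45}]' | head -2
python3 g.py .4738 -.0166 .066 5
```

```text
t: 12.85
tcp_pos: [0.4847, -0.0022, 0.1631]
t: 13.27
tcp_pos: [0.4728, -0.0171, 0.1633]
t: 13.68
tcp_pos: [0.4729, -0.0168, 0.1378]
t13.68 tcp [ 0.4729 -0.0168  0.1378] yaw 4.88 tilt [ 0.0005 -0.0001] w 0.0383 j6 1.29
 F [-0.1 -0.   0.1] T [-0.05 -0.   -0.02]
 total units [ 0.0018 -0.0003  0.1435] az -0.0006 rows>= 1.7 0.0
```

```bash

python3 -m inch '[{"tx":0.0018,"ty":0,"tz":0.0287,"ax":0,"ay":0,"az":0,"grip":0.45},{"tx":0,"ty":0,"tz":0.0287,"ax":0,"ay":0,"az":0,"grip":0.45},{"tx":0,"ty":0,"tz":0.0287,"ax":0,"ay":0,"az":0,"grip":0.45},{"tx":0,"ty":0,"tz":0.0287,"ax":0,"ay":0,"az":0,"grip":0.45},{"tx":0,"ty":0,"tz":0.0287,"ax":0,"ay":0,"az":0,"grip":0.45}]' 
python3 -m inch '[{"tx":0,"ty":0,"tz":0,"ax":0,"ay":0,"az":0,"grip":0},{"tx":0,"ty":0,"tz":0,"ax":0,"ay":0,"az":0,"grip":0},{"tx":0,"ty":0,"tz":0,"ax":0,"ay":0,"az":0,"grip":0},{"tx":0,"ty":0,"tz":0,"ax":0,"ay":0,"az":0,"grip":0},{"tx":0,"ty":0,"tz":0,"ax":0,"ay":0,"az":0,"grip":0}]' 80
python3 g.py .4738 -.0166 .066 5
python3 -m inch '[{"tx":0,"ty":0,"tz":-0.02,"ax":0,"ay":0,"az":0,"grip":0},{"tx":0,"ty":0,"tz":-0.04,"ax":0,"ay":0,"az":0,"grip":0},{"tx":0,"ty":0,"tz":-0.05,"ax":0,"ay":0,"az":0,"grip":0},{"tx":0,"ty":0,"tz":-0.06,"ax":0,"ay":0,"az":0,"grip":0},{"tx":0,"ty":0,"tz":-0.06,"ax":0,"ay":0,"az":0,"grip":0}]'
python3 g.py .6 -.2 .185 0
```

```text
t: 14.1
tcp_pos: [0.4737, -0.0167, 0.0654]
ee_rot: [0.0, 0.999, 0.043, 0.0]
contact_force: [0.6, -0.8, -0.5]
grip_width: 0.0383
t: 14.52
tcp_pos: [0.4741, -0.0168, 0.0667]
ee_rot: [0.0, 0.999, 0.044, 0.001]
contact_force: [-0.5, -0.6, 0.3]
grip_width: 0.0109
t14.52 tcp [ 0.4741 -0.0168  0.0667] yaw 5.01 tilt [ 0.001  -0.0003] w 0.0109 j6 1.29
 F [-0.5 -0.6  0.3] T [-0.03  0.04  0.03]
 total units [-0.0005 -0.0004  0.0015] az 0.0001 rows>= 0.0 0.0
t: 14.93
tcp_pos: [0.4732, -0.0166, 0.1825]
ee_rot: [-0.0, 0.999, 0.044, -0.0]
contact_force: [0.2, -0.1, -1.0]
grip_width: 0.0106
t14.93 tcp [ 0.4732 -0.0166  0.1825] yaw 5.01 tilt [-0.0002  0.    ] w 0.0106 j6 1.29
 F [ 0.2 -0.1 -1. ] T [-0.02 -0.01  0.07]
 total units [ 0.2205  0.3875 -0.005 ] az 0.0279 rows>= 5.3 0.7
```

```bash

python3 -m inch '[{"tx":0.0448,"ty":0.0695,"tz":0,"ax":0,"ay":0,"az":0,"grip":0},{"tx":0.0448,"ty":0.0695,"tz":0,"ax":0,"ay":0,"az":0,"grip":0},{"tx":0.0448,"ty":0.0695,"tz":0,"ax":0,"ay":0,"az":0,"grip":0},{"tx":0.0448,"ty":0.0695,"tz":0,"ax":0,"ay":0,"az":0,"grip":0},{"tx":0.0448,"ty":0.0695,"tz":0,"ax":0,"ay":0,"az":0,"grip":0}]' 
python3 -m inch '[{"tx":0,"ty":0,"tz":0,"ax":-0.033,"ay":0,"az":0,"grip":0},{"tx":0,"ty":0,"tz":0,"ax":-0.033,"ay":0,"az":0,"grip":0},{"tx":0,"ty":0,"tz":0,"ax":-0.033,"ay":0,"az":0,"grip":0},{"tx":0,"ty":0,"tz":0,"ax":-0.033,"ay":0,"az":0,"grip":0},{"tx":0,"ty":0,"tz":0,"ax":-0.033,"ay":0,"az":0,"grip":0}]' 
python3 g.py .6 -.18 .06 5
python3 - <<'E'
from h import *
i=cams.camera("side"); cv2.imwrite("pics/b1.png",cv2.resize(i[120:320,190:440],None,fx=3,fy=3,interpolation=cv2.INTER_CUBIC))
E
```

```text
t: 15.35
tcp_pos: [0.6016, -0.1816, 0.1819]
ee_rot: [0.0, 0.999, 0.044, 0.001]
contact_force: [-0.2, 0.0, -0.9]
grip_width: 0.0108
t: 15.77
tcp_pos: [0.601, -0.18, 0.1824]
ee_rot: [0.258, 0.965, 0.042, 0.013]
contact_force: [0.4, -0.3, -2.9]
grip_width: 0.011
t15.77 tcp [ 0.601  -0.18    0.1824] yaw 5.00 tilt [ 0.046  -0.4976] w 0.0110 j6 1.27
 F [ 0.4 -0.3 -2.9] T [ 0.61  0.05 -0.03]
 total units [-0.0027 -0.1225  0.2119] az 0.0 rows>= 2.9 0.0
```

View pics/b1.png

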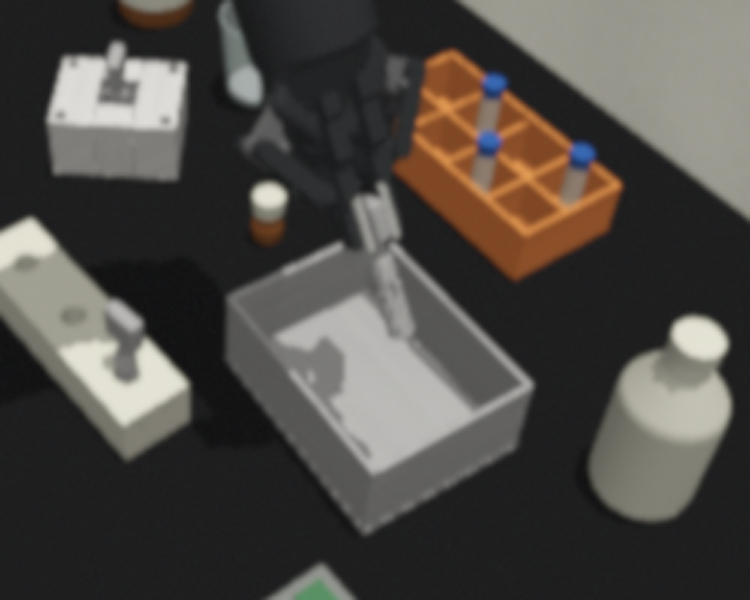

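The picture shows the screw tilted in the gripper over the box, tip at crop (400,330), clear of the walls. The right screw still stands in the rack and the first is still in the gauge. Lowering straight down and releasing.

```bash

python3 -m inch '[{"tx":0,"ty":-0.0235,"tz":0.041,"ax":0,"ay":0,"az":0,"grip":0},{"tx":0,"ty":-0.0235,"tz":0.041,"ax":0,"ay":0,"az":0,"grip":0},{"tx":0,"ty":-0.0235,"tz":0.041,"ax":0,"ay":0,"az":0,"grip":0},{"tx":0,"ty":-0.0235,"tz":0.041,"ax":0,"ay":0,"az":0,"grip":0},{"tx":0,"ty":-0.0235,"tz":0.041,"ax":0,"ay":0,"az":0,"grip":0}]' 
python3 g.py .6 -.18 .06 5
python3 -m inch '[{"tx":0,"ty":0,"tz":0,"ax":0,"ay":0,"az":0,"grip":0.3},{"tx":0,"ty":0,"tz":0,"ax":0,"ay":0,"az":0,"grip":0.3},{"tx":0,"ty":0,"tz":0,"ax":0,"ay":0,"az":0,"grip":0.3},{"tx":0,"ty":0,"tz":0,"ax":0,"ay":0,"az":0,"grip":0.3},{"tx":0,"ty":0,"tz":0,"ax":0,"ay":0,"az":0,"grip":0.3}]' 
python3 -m inch '[{"tx":0,"ty":0.02,"tz":-0.035,"ax":0,"ay":0,"az":0,"grip":0.3},{"tx":0,"ty":0.0245,"tz":-0.0425,"ax":0,"ay":0,"az":0,"grip":0.3},{"tx":0,"ty":0.0245,"tz":-0.0425,"ax":0,"ay":0,"az":0,"grip":0.3},{"tx":0,"ty":0.0245,"tz":-0.0425,"ax":0,"ay":0,"az":0,"grip":0.3},{"tx":0,"ty":0.0245,"tz":-0.0425,"ax":0,"ay":0,"az":0,"grip":0.3}]' 
python3 g.py .48 -.0812 .17 5
python3 - <<'E'
from h import *
i=cams.camera("side"); cv2.imwrite("pics/b2.png",cv2.resize(i[120:320,190:440],None,fx=3,fy=3,interpolation=cv2.INTER_CUBIC))
E
```

```text
t: 16.23
tcp_pos: [0.6008, -0.1796, 0.0624]
ee_rot: [0.255, 0.966, 0.042, 0.012]
contact_force: [-0.0, -1.2, -1.9]
grip_width: 0.0113
t16.23 tcp [ 0.6008 -0.1796  0.0624] yaw 5.03 tilt [ 0.0443 -0.4922] w 0.0113 j6 1.27
 F [-0.  -1.2 -1.9] T [ 0.58 -0.    0.01]
 total units [-0.0017 -0.0018  0.0045] az 0.0002 rows>= 0.1 0.0
t: 16.65
tcp_pos: [0.6019, -0.18, 0.065]
ee_rot: [0.256, 0.966, 0.042, 0.013]
contact_force: [-0.2, -0.2, 0.7]
grip_width: 0.0252
t: 17.07
tcp_pos: [0.6008, -0.1802, 0.1838]
ee_rot: [0.256, 0.966, 0.042, 0.012]
contact_force: [1.2, -0.3, 0.7]
grip_width: 0.0257
t17.07 tcp [ 0.6008 -0.1802  0.1838] yaw 5.04 tilt [ 0.0451 -0.4938] w 0.0257 j6 1.27
 F [ 1.2 -0.3  0.7] T [ 0.45 -0.02  0.03]
 total units [-0.2233 -0.2031 -0.0848] az 0.0002 rows>= 3.8 0.0
```

View pics/b2.png

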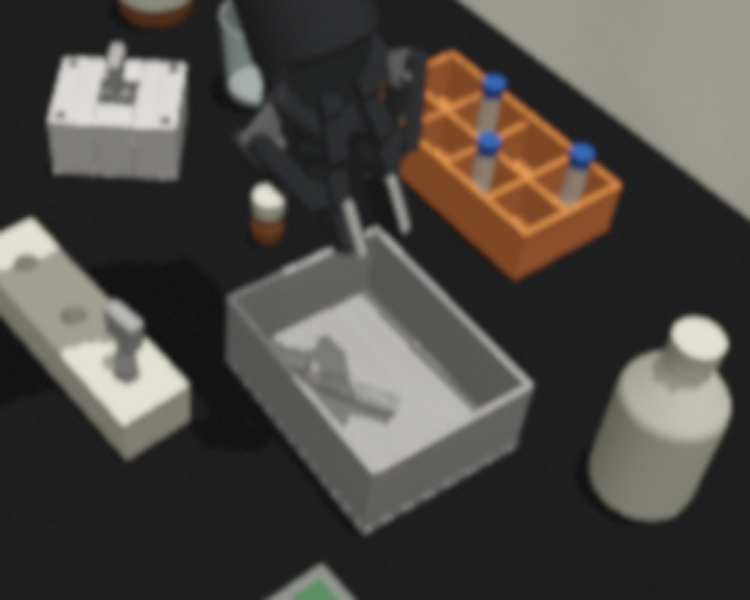

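The middle screw lies flat in the box, around crop (345,390). Untilting and going for the right-hand one.

```bash

python3 -m inch '[{"tx":0,"ty":0,"tz":0,"ax":0.033,"ay":0,"az":0,"grip":0.3},{"tx":0,"ty":0,"tz":0,"ax":0.033,"ay":0,"az":0,"grip":0.45},{"tx":0,"ty":0,"tz":0,"ax":0.033,"ay":0,"az":0,"grip":0.45},{"tx":0,"ty":0,"tz":0,"ax":0.033,"ay":0,"az":0,"grip":0.45},{"tx":0,"ty":0,"tz":0,"ax":0.033,"ay":0,"az":0,"grip":0.45}]' | head -2
python3 g.py .48 -.0812 .14 5
```

```text
t: 17.53
tcp_pos: [0.6015, -0.1802, 0.1838]
t17.53 tcp [ 0.6015 -0.1802  0.1838] yaw 5.06 tilt [0.004  0.0033] w 0.0384 j6 1.07
 F [1.  0.3 0.8] T [ 0.02  0.03 -0.  ]
 total units [-0.2249 -0.2185  0.0873] az 0.0003 rows>= 3.9 0.0
```

```bash

python3 -m inch '[{"tx":-0.045,"ty":-0.0437,"tz":0,"ax":0,"ay":0,"az":0,"grip":0.45},{"tx":-0.045,"ty":-0.0437,"tz":0,"ax":0,"ay":0,"az":0,"grip":0.45},{"tx":-0.045,"ty":-0.0437,"tz":0.02,"ax":0,"ay":0,"az":0,"grip":0.45},{"tx":-0.045,"ty":-0.0437,"tz":0.03,"ax":0,"ay":0,"az":0,"grip":0.45},{"tx":-0.045,"ty":-0.0437,"tz":0.035,"ax":0,"ay":0,"az":0,"grip":0.45}]' | head -2
python3 g.py .48 -.0812 .066 5
```

```text
t: 17.95
tcp_pos: [0.4789, -0.081, 0.1398]
t17.95 tcp [ 0.4789 -0.081   0.1398] yaw 5.00 tilt [ 0.0039 -0.0013] w 0.0384 j6 1.16
 F [ 0.2  0.7 -0.2] T [-0.01 -0.02 -0.05]
 total units [0.0017 0.0003 0.1476] az -0.0 rows>= 1.8 0.0
```

```bash

python3 -m inch '[{"tx":0.0015,"ty":0,"tz":0.0295,"ax":0,"ay":0,"az":0,"grip":0.45},{"tx":0,"ty":0,"tz":0.0295,"ax":0,"ay":0,"az":0,"grip":0.45},{"tx":0,"ty":0,"tz":0.0295,"ax":0,"ay":0,"az":0,"grip":0.45},{"tx":0,"ty":0,"tz":0.0295,"ax":0,"ay":0,"az":0,"grip":0.45},{"tx":0,"ty":0,"tz":0.0295,"ax":0,"ay":0,"az":0,"grip":0.45}]' 
python3 -m inch '[{"tx":0,"ty":0,"tz":0,"ax":0,"ay":0,"az":0,"grip":0},{"tx":0,"ty":0,"tz":0,"ax":0,"ay":0,"az":0,"grip":0},{"tx":0,"ty":0,"tz":0,"ax":0,"ay":0,"az":0,"grip":0},{"tx":0,"ty":0,"tz":0,"ax":0,"ay":0,"az":0,"grip":0},{"tx":0,"ty":0,"tz":0,"ax":0,"ay":0,"az":0,"grip":0}]' 80
python3 g.py .48 -.0812 .066 5
python3 -m inch '[{"tx":0,"ty":0,"tz":-0.02,"ax":0,"ay":0,"az":0,"grip":0},{"tx":0,"ty":0,"tz":-0.04,"ax":0,"ay":0,"az":0,"grip":0},{"tx":0,"ty":0,"tz":-0.05,"ax":0,"ay":0,"az":0,"grip":0},{"tx":0,"ty":0,"tz":-0.06,"ax":0,"ay":0,"az":0,"grip":0},{"tx":0,"ty":0,"tz":-0.06,"ax":0,"ay":0,"az":0,"grip":0}]'
python3 g.py .638 -.18 .185 5
```

```text
t: 18.37
tcp_pos: [0.4804, -0.0814, 0.0654]
ee_rot: [0.001, 0.999, 0.044, 0.001]
contact_force: [0.3, 0.4, 0.8]
grip_width: 0.0384
t: 18.78
tcp_pos: [0.4799, -0.0815, 0.0657]
ee_rot: [0.0, 0.999, 0.044, 0.0]
contact_force: [-1.5, -0.5, -0.5]
grip_width: 0.0108
t18.78 tcp [ 0.4799 -0.0815  0.0657] yaw 5.03 tilt [ 0.0008 -0.0008] w 0.0108 j6 1.16
 F [-1.5 -0.5 -0.5] T [-0.15  0.27 -0.01]
 total units [ 0.0003 -0.0005 -0.0005] az 0.0002 rows>= 0.0 0.0
t: 19.2
tcp_pos: [0.4795, -0.0809, 0.182]
ee_rot: [-0.0, 0.999, 0.044, 0.0]
contact_force: [0.1, -0.4, -0.8]
grip_width: 0.0107
t19.20 tcp [ 0.4795 -0.0809  0.182 ] yaw 5.04 tilt [0.0005 0.0003] w 0.0107 j6 1.16
 F [ 0.1 -0.4 -0.8] T [-0.02 -0.12  0.04]
 total units [ 0.2984  0.2252 -0.0058] az 0.0002 rows>= 4.5 0.0
```

```bash

python3 -m inch '[{"tx":0.0597,"ty":0.045,"tz":0,"ax":0,"ay":0,"az":0,"grip":0},{"tx":0.0597,"ty":0.045,"tz":0,"ax":0,"ay":0,"az":0,"grip":0},{"tx":0.0597,"ty":0.045,"tz":0,"ax":0,"ay":0,"az":0,"grip":0},{"tx":0.0597,"ty":0.045,"tz":0,"ax":0,"ay":0,"az":0,"grip":0},{"tx":0.0597,"ty":0.045,"tz":0,"ax":0,"ay":0,"az":0,"grip":0}]' 
python3 -m inch '[{"tx":0,"ty":0,"tz":0,"ax":-0.033,"ay":0,"az":0,"grip":0},{"tx":0,"ty":0,"tz":0,"ax":-0.033,"ay":0,"az":0,"grip":0},{"tx":0,"ty":0,"tz":0,"ax":-0.033,"ay":0,"az":0,"grip":0},{"tx":0,"ty":0,"tz":0,"ax":-0.033,"ay":0,"az":0,"grip":0},{"tx":0,"ty":0,"tz":0,"ax":-0.033,"ay":0,"az":0,"grip":0}]' 
python3 g.py .638 -.18 .063 5
python3 - <<'E'
from h import *
o=[]
for n,x,y in(("side",190,120),("top",200,110)):
    i=cams.camera(n); o.append(cv2.resize(i[y:y+190,x:x+190],None,fx=2,fy=2,interpolation=cv2.INTER_CUBIC))
cv2.imwrite("pics/b3.png",np.hstack(o))
E
```

```text
t: 19.62
tcp_pos: [0.6398, -0.181, 0.1816]
ee_rot: [0.0, 0.999, 0.044, 0.001]
contact_force: [0.4, -0.0, -1.2]
grip_width: 0.0111
t: 20.03
tcp_pos: [0.639, -0.1799, 0.182]
ee_rot: [0.258, 0.965, 0.042, 0.013]
contact_force: [-0.2, 0.0, -1.5]
grip_width: 0.0106
t20.03 tcp [ 0.639  -0.1799  0.182 ] yaw 5.04 tilt [ 0.0467 -0.4974] w 0.0106 j6 1.28
 F [-0.2  0.  -1.5] T [0.6  0.06 0.  ]
 total units [-0.0028 -0.1188  0.2062] az 0.0002 rows>= 2.9 0.0
```

View pics/b3.png

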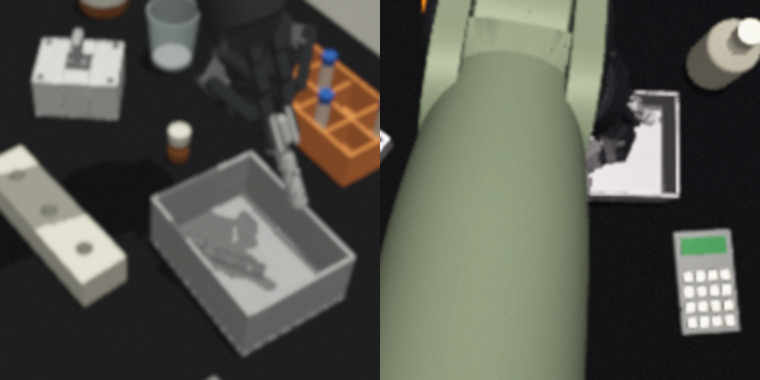

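The view shows the third screw tilted over the box's far half, with the other one lying in the near half (left crop, around (235,262)). Lowering the same way.

```bash

python3 -m inch '[{"tx":0,"ty":-0.0235,"tz":0.041,"ax":0,"ay":0,"az":0,"grip":0},{"tx":0,"ty":-0.0235,"tz":0.041,"ax":0,"ay":0,"az":0,"grip":0},{"tx":0,"ty":-0.0235,"tz":0.041,"ax":0,"ay":0,"az":0,"grip":0},{"tx":0,"ty":-0.0235,"tz":0.041,"ax":0,"ay":0,"az":0,"grip":0},{"tx":0,"ty":-0.0235,"tz":0.041,"ax":0,"ay":0,"az":0,"grip":0}]' 
python3 -m inch '[{"tx":0,"ty":0,"tz":0,"ax":0,"ay":0,"az":0,"grip":0.3},{"tx":0,"ty":0,"tz":0,"ax":0,"ay":0,"az":0,"grip":0.3},{"tx":0,"ty":0,"tz":0,"ax":0,"ay":0,"az":0,"grip":0.3},{"tx":0,"ty":0,"tz":0,"ax":0,"ay":0,"az":0,"grip":0.3},{"tx":0,"ty":0,"tz":0,"ax":0,"ay":0,"az":0,"grip":0.3}]' 
python3 -m inch '[{"tx":0,"ty":0.02,"tz":-0.035,"ax":0,"ay":0,"az":0,"grip":0.3},{"tx":0,"ty":0.0245,"tz":-0.0425,"ax":0,"ay":0,"az":0,"grip":0.3},{"tx":0,"ty":0.0245,"tz":-0.0425,"ax":0,"ay":0,"az":0,"grip":0.3},{"tx":0,"ty":0.0245,"tz":-0.0425,"ax":0,"ay":0,"az":0,"grip":0.3},{"tx":0,"ty":0.0245,"tz":-0.0425,"ax":0,"ay":0,"az":0,"grip":0.3}]' 
python3 -m inch '[{"tx":0,"ty":0,"tz":0,"ax":0.033,"ay":0,"az":0,"grip":0.3},{"tx":0,"ty":0,"tz":0,"ax":0.033,"ay":0,"az":0,"grip":0.3},{"tx":0,"ty":0,"tz":0,"ax":0.033,"ay":0,"az":0,"grip":0.3},{"tx":0,"ty":0,"tz":0,"ax":0.033,"ay":0,"az":0,"grip":0.3},{"tx":0,"ty":0,"tz":0,"ax":0.033,"ay":0,"az":0,"grip":0.3}]'
python3 -m inch '[{"tx":-0.08,"ty":0,"tz":0,"ax":0,"ay":0,"az":0,"grip":0.3},{"tx":-0.08,"ty":0,"tz":0,"ax":0,"ay":0,"az":0,"grip":0.3},{"tx":-0.08,"ty":0,"tz":0,"ax":0,"ay":0,"az":0,"grip":0.3},{"tx":-0.08,"ty":0,"tz":0,"ax":0,"ay":0,"az":0,"grip":0.3},{"tx":-0.08,"ty":0,"tz":0,"ax":0,"ay":0,"az":0,"grip":0.3}]' 
python3 g.py .48 -.0812 .17 5
python3 - <<'E'
from h import *
o=[]
for n,x,y in(("side",190,120),("top",140,110)):
    i=cams.camera(n); cv2.imwrite(f'pics/{n}9.png',i);o.append(cv2.resize(i[y:y+190,x:x+190],None,fx=2,fy=2,interpolation=cv2.INTER_CUBIC))
cv2.imwrite("pics/b4.png",np.hstack(o))
E
```

```text
t: 20.55
tcp_pos: [0.639, -0.1806, 0.062]
ee_rot: [0.255, 0.966, 0.042, 0.012]
contact_force: [-0.0, 0.5, -0.7]
grip_width: 0.0108
t: 20.97
tcp_pos: [0.6396, -0.1803, 0.0641]
ee_rot: [0.256, 0.966, 0.042, 0.013]
contact_force: [0.3, 0.4, 0.4]
grip_width: 0.0257
t: 21.38
tcp_pos: [0.6385, -0.1803, 0.1827]
ee_rot: [0.256, 0.966, 0.042, 0.012]
contact_force: [0.8, -0.2, -0.1]
grip_width: 0.0257
t: 21.8
tcp_pos: [0.6392, -0.1803, 0.1831]
ee_rot: [-0.002, 0.999, 0.044, 0.002]
contact_force: [-0.6, 0.6, -0.8]
grip_width: 0.0257
t: 22.22
tcp_pos: [0.4375, -0.1981, 0.1809]
ee_rot: [0.001, 0.999, 0.044, 0.001]
contact_force: [0.1, -0.8, 1.3]
grip_width: 0.0255
t22.22 tcp [ 0.4375 -0.1981  0.1809] yaw 5.06 tilt [ 0.0014 -0.0012] w 0.0255 j6 0.90
 F [ 0.1 -0.8  1.3] T [-0.04  0.08  0.05]
 total units [ 0.1053 -0.2254  0.0217] az 0.0003 rows>= 3.0 0.0
```

View pics/b4.png

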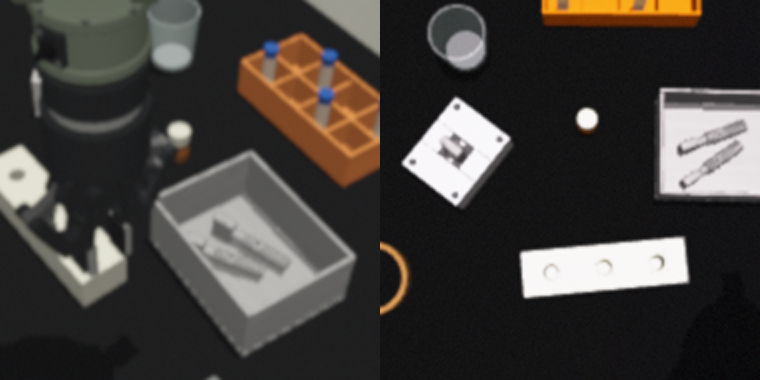

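The top crop shows both rejects lying in the box (around (712,137) and (711,165)), the rack empty, and the gauge screw's wing at (452,147) along gauge y. I'll move the arm aside for a two-view check of the gauge screw.

```bash

python3 -m inch '[{"tx":0,"ty":-0.08,"tz":-0.02,"ax":0,"ay":0,"az":0,"grip":0.3},{"tx":0,"ty":-0.08,"tz":-0.02,"ax":0,"ay":0,"az":0,"grip":0.3},{"tx":0,"ty":-0.08,"tz":0,"ax":0,"ay":0,"az":0,"grip":0.3},{"tx":0,"ty":-0.08,"tz":0,"ax":0,"ay":0,"az":0,"grip":0.3},{"tx":0,"ty":-0.08,"tz":0,"ax":0,"ay":0,"az":0,"grip":0.3}]' 
python3 - <<'E'
from h import *
o=[]
for n,x,y in(("side",206,130),("top",155,162)):
    i=cams.camera(n); cv2.imwrite(f'pics/{n}10.png',i);o.append(cv2.resize(i[y:y+46,x:x+46],None,fx=8,fy=8,interpolation=cv2.INTER_CUBIC))
cv2.imwrite("pics/b5.png",np.hstack(o))
# expected wing-top centre at home (z=.057+.027+.013) vs start
for z in(.097,.103,.114): print(z,(proj('side',[.613,.163,z])-[206,130]+.5)*8,(proj('top',[.613,.163,z])-[155,162]+.5)*8+[368,0])
E
```

```text
t: 22.73
tcp_pos: [0.4221, 0.0028, 0.2017]
ee_rot: [0.0, 0.999, 0.044, 0.002]
contact_force: [1.9, 1.0, 0.2]
grip_width: 0.0257
0.097 [[178.75627318  64.78160856]] [[535.3168168 168.502058 ]]
0.103 [[177.652061    48.96799527]] [[531.97070607 165.21191066]]
0.114 [[175.60344095  19.62935377]] [[525.72282685 159.06852664]]
```

View pics/b5.png

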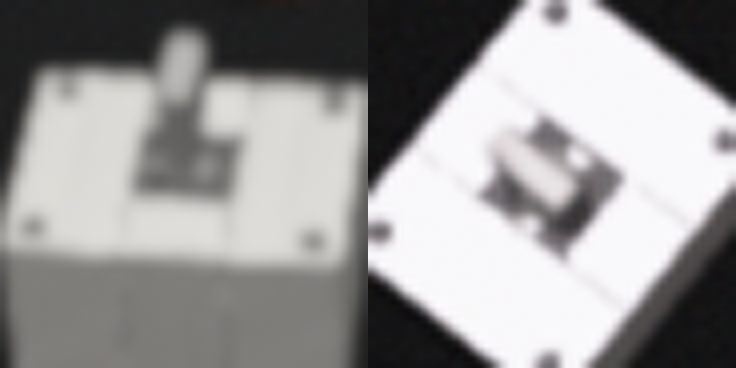

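View pics/side10.png

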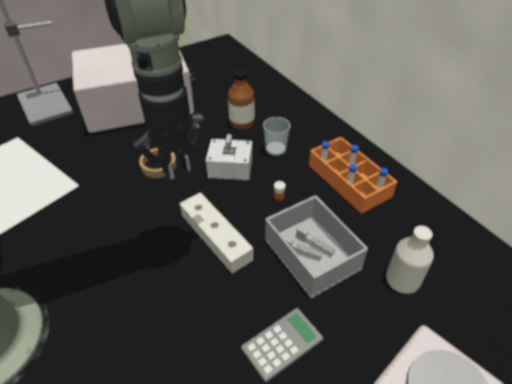

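View pics/top10.png

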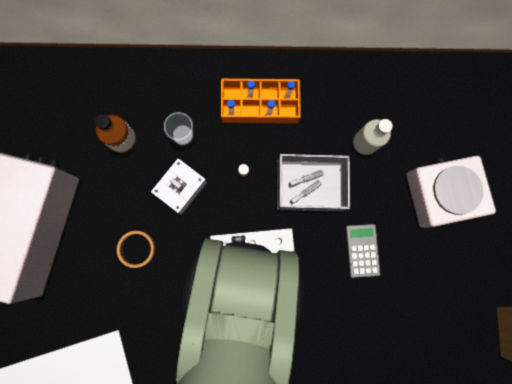

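The wing-top centre is at crop (182,66) in the side view and (535,167) in the top view, within about half a pixel of the predictions for fully home, with the wing along gauge y. Both rejects lie in the box, and the bystanders look unmoved. Handing in.

```bash
python3 - <<'E'
from h import *
a,b=[cv2.imread(f'pics/top{k}.png').astype(int) for k in(0,10)]
d=(abs(a-b).max(2)>60);d[225:,175:305]=0
ys,xs=np.nonzero(d);print(len(xs),xs.min() if len(xs) else'',xs.max() if len(xs) else'',ys.min() if len(ys) else '',ys.max() if len(ys) else '')
print(job.finish_job())
E
```

```text
1783 1 322 170 383
the job is handed in; nothing more can be done
None
```

The free-turning screw is fully home in the gauge, the other two are in the reject box, and the job was handed in at about 23 s of the 72 s allowed.

- **Good screw:** the first one I tried, from the left rack hole, turned the full 90° clockwise. Measured torque was about 0.1 N m or less throughout, and it sank 6.1 mm. I turned about 3° further to feel for the stop: sinking had ended and torque read 0.08 N m, so I felt no sharp stop.
- **Rejects:** I did not try the middle and right screws, because the gauge was occupied and only one screw fits. I gripped each by the wing, tilted it over the box and lowered it in. Both lie flat inside.
- **Final checks:** in both cameras the gauge screw's wing top is within about half a pixel of the fully-home position, with the wing along the gauge's y axis. The rack is empty. Side forces stayed at a few newtons, and the downward press reached about 11 N.
- **Bystanders:** nothing has visibly moved in either view. My last before/after image comparison settled nothing, though: it flagged about 1,800 changed pixels outside the area I masked around the rack and arm. I didn't look into what these were, and its printout came in the same step as the hand-in, so this rests on looking at the pictures.
- **Small mismatches:** the gripper read 10.6–11.3 mm on the 12 mm wings, and the tool's measured position drifted about 2 mm sideways during the turn. Neither had any visible effect.

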